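# Set and lock the depth stop of an insert press

## Robot

A 6-joint arm with a two-finger parallel gripper is mounted at the origin on the work surface. World frame = base frame: x ahead of the robot, y to its left, z up, the work surface at z = 0. Lengths are in m, angles in degrees, forces in N, time in s.
With the tool pointing down it reaches from about 0.4 to 0.825 m from the base axis. Payload 7 kg.
Tool frame: the origin (TCP) lies midway between the tips of the shut fingers; the grasp point (between the pads) lies 19 mm behind it; x points along the fingers, z is the direction in which the jaws open and shut, and the axes are right-handed (so a half turn about x gives the same grasp; the last joint's range is limited). The gripper opens to 88 mm and grips with 3 to 60 N. Pads are 19 mm wide; open, the fingers measure 130 mm over their backs; the gripper's body (78 mm by 193 mm) begins 47 mm behind the grasp point.
Start: joints at [84.402, 20.546, 0.682, 0, -70.136, -16.507], TCP at [0.254, 0.625, 0.191] pointing down, gripper open.
Joint ranges: [-176.03, 176.03], [-82.01, 121.73], [-58.28, 71.71], [-173.87, 95.51], [-174.79, -0.11], [-173.66, 173.66]. Speed limits (degrees/s): [136.94, 136.94, 172.46, 180, 180, 180].

## Interface

Orientations are given as [roll, pitch, yaw] about the fixed x, y, z axes, in that order (R = Rz(yaw) Ry(pitch) Rx(roll)).
In Python, from plant import get_state, capture, close_job gives the robot as it stands.
- The arm moves only by the tool play_rows, never from a script. Its argument "series" is one flat list of numbers, 4 for each row, row after row: the shift along the tool's x, y, z in m, then the turn about the tool's x in rad. In form: [tx, ty, tz, spin, tx, ty, tz, spin, ...]. A call has exactly 5 rows; each row shifts and turns the commanded pose from where the row before left it, along the tool's axes as they then stand; what a row does not reach is not made up. A row lasts 1/12 s, in which the tool goes at most 41.7 mm and 7.16 degrees, less where a joint would pass 70% of its speed; a pose out of reach is approached as far as the arm can. A call is refused whole if a number of a shift passes 0.0417 or a number of a turn 0.125, either way. A call with a gripper value outside its range is refused whole. "jaw" is the opening in per cent of the stroke, from 0 (shut) to 100 (fully open), set as the call begins (left out, the last holds). The fingers move at their own pace and stop on an object; "squeeze" is the grip in N (left out, the last holds). Time passes only in rows, so rows that do not move let the fingers close, or fill a call up. It gives the time, the measured TCP pose, the force and the opening at its end, in the units of the state.
- get_state(): the state, without advancing time (a new reading comes with each control period).
- capture(name): name is "scene" or "top" or "wrist"; returns a dict with "img" (384x512x3 uint8, blue, green, red), "K" (3x3 intrinsics, pixels), "world_from_camera" (4x4, takes a point from camera to world coordinates). Camera axes: x right, y down, z forward; pixel columns grow to the right and rows downward; lengths in m; the calibration is good to about 2 mm. A picture is of the moment at which its call begins. There is no depth.
- close_job(): hands the job in, once; it reports no verdict.
The state is a dict: "time_s": time; "joints": joint angles; "qd": joint speeds; "joint_torque": joint torques, N m; "tcp_pos": TCP position; "eef_rot": TCP orientation; "contact_force": force on the tool from outside, world axes, zero at the start; "moment": the same for the moment, N m; "gripper_width": finger opening in m.
Only numpy, scipy, OpenCV 4.12 (cv2) and the standard library are available. Lean on these libraries where they do the work, as an engineer would, in place of code of your own. Each camera call takes 0.05 s, during which the arm holds its last target.

## Task

On the green hand press, turn the black stop knob until its white pointer lines up with the red mark on the dial. Then turn the lock ring under it clockwise by its orange post until it bites, and nip it tight with about 14 N at the post; do not overtighten it, leave the knob at its setting, and leave the things around the press alone.

Things in the scene. Friction and masses are not known exactly. Their poses are not given: they have to be found in the camera images.
- press: Green cast hand press, fixed to the bench: foot 200 x 140 mm, column at its far side, head top 170 mm above the bench. Origin on the bench under the vertical axis shared by knob, dial, ring and collar; x points from that axis to the column, z up. A hand lever with a ball on the +y side stays below the head top.
- knob_grip (a point): Centre of the stop knob's black grip bar, on the vertical axis, 217 mm above the bench. Bar 38 long (along this point's x), 14 wide (pinch across y), 30 mm high (202 to 232 mm above the bench). -x points to the white pointer. Under it lies a dial, 70 mm diameter, top 197 mm above the bench. The knob turns stiffly (0.08 N m), stays where left, and needs less than 90 degrees.
- pointer (a point): Tip of the white pointer on the knob, 28 mm from the axis, 196 mm above the bench; it turns with the knob. Lined up with the red mark when pointer and red_mark coincide, to within 3.5 mm.
- red_mark (a point): Inner end of the red setting mark (5 mm wide) on the fixed dial, 28 mm from the axis, 196 mm above the bench. It does not move.
- post (a point): Middle of the upright orange post of the lock ring, 206 mm above the bench: a round sleeve that spins loosely on its own stud, 14 mm diameter, 38 mm high (187 to 225 mm above the bench), 72 mm from the axis. An arm under it, 10 mm wide, top 186 mm above the bench, joins it to the ring. Tighten clockwise seen from above: across the side facing the robot, towards the press's +y side; it swings clear of the head.
- ring: Lock ring, dark steel, 88 mm diameter, on the axis (origin 170 mm above the bench). It first runs freely (2 N at the post). After some 30 to 70 degrees, different each time and not to be seen, it bites: the post then needs 10 N, rising 2.1 N for each 5 mm it is pushed on. 14 N is right, under 11.5 N slack, over 17 N overtightened. It stays when released.
- collar_mark (a point): Small yellow mark on top of the bare metal clamp collar (104 mm diameter) under the lock ring, 49 mm from the axis on the collar's +y side, 177 mm above the bench. The collar stands still until the ring bites and is then carried along: 7 mm of mark travel is a good nip, 3 mm is the least, more than 12 mm is overtightened.
- adapter_a: White nylon centre adapter, flanged disc 38 mm diameter, 16 mm high, loose on the bench beside the press; origin under its centre. Leave alone.
- adapter_b: A second such adapter. Leave alone.
- arbor: Steel arbor pin standing on its foot: foot 32 mm diameter, pin 7 mm, 70 mm high, loose on the bench; origin under its centre. Leave alone.
- weight: Black rubber platter mat roll-weight standing upright, 58 mm diameter, 118 mm high, loose on the bench; origin under its centre. Leave alone.

How it is judged (in metres and radians):
On the way, in this order (a step that is already met when the one before it is completed fails the run):
1. the white pointer stands at the red mark, the lock ring still slack (horizontal distance between pointer and red_mark below 0.0035 m and distance of collar_mark from where it was at the start of the episode below 0.0015 m), for 0.2 s.
2. the lock ring has bitten and is nipped tight, the pointer still at the mark (horizontal distance between pointer and red_mark below 0.0035 m and distance of collar_mark from where it was at the start of the episode above 0.003 m), for 0.2 s.
At the end, for the whole second after the job is handed in: The pointer is within 3.5 mm (about 7 degrees) of the red mark; the lock ring is tight, its collar carried on by between 3 and 12 mm at the yellow mark; the things around stand still, within 20 mm of their places; everything is released (all of step 2 and distance of collar_mark from where it was at the start of the episode below 0.012 m and linear speed of each of adapter_a, adapter_b, arbor, weight below 0.02 m/s); the robot touches nothing.
It fails at once if the lock ring was overtightened (more than about 17 N at the post: collar mark carried more than 12 mm) (distance of collar_mark from where it was at the start of the episode above 0.012 m).
It fails at once if the lock ring was nipped while the pointer was off the mark (distance of collar_mark from where it was at the start of the episode above 0.003 m and not (horizontal distance between pointer and red_mark below 0.0035 m)).
It fails at once if the press frame was struck or leaned on with more than 25 N (contact force between any of the fingers, the arm and press above 25 N).
It fails at once if a thing beside the press was moved more than 20 mm or tipped (distance of any of adapter_a, adapter_b, arbor, weight from where it was at the start of the episode above 0.02 m or angle between any of adapter_a, adapter_b, arbor, weight's own z axis and vertical above 0.3 rad).
It also fails if it takes over 67 s, if anything falls off the work surface, if the arm or the gripper's body presses on something with over 40 N, if the wrist force passes 120 N, or if a joint passes its speed limit or range.

## Working session

There is one attempt and no reset: what is moved stays moved. The work goes in short steps, Python scripts to look and compute and a tool call to move; the robot and the scene stay as the last step left them, time stands still between calls to the robot, and variables do not carry over. Pictures are saved under pics/ and viewed, and the job is handed in when it is done.

Besides the shell and the picture viewer there is one more tool, called after "Call:" by a JSON object that holds its "fn" and its "kwargs". play_rows: Moves the arm, as the interface text tells. Its arguments: {"type":"object","properties":{"series":{"type":"array","items":{"type":"number"}},"jaw":{"type":"number"},"squeeze":{"type":"number"}},"required":["series"]}

```bash
mkdir -p pics; ls; python3 - <<'E'
from plant import get_state,capture
import cv2,numpy as np
s=get_state();print(s)
for n in ["scene","top","wrist"]:
    c=capture(n);cv2.imwrite(f"pics/{n}0.png",c["img"]);print(n,c["K"].tolist(),np.round(c["world_from_camera"],4).tolist())
    np.savez(f"{n}0.npz",**c)
E
```

```text
pics
{'time_s': 0.0, 'joints': array([ 8.43992435e+01,  2.05926194e+01,  6.33475339e-01, -1.77810218e-02,
       -7.01348830e+01, -1.65072624e+01]), 'qd': array([-0.0371298 , -0.04234338,  0.03222866,  0.03979409, -0.04587863,
        0.05856232]), 'joint_torque': array([ 1.87458012e-03, -5.82719529e+01,  2.93049413e+01,  6.99699953e+00,
        7.22914396e-03, -1.47234255e-04]), 'tcp_pos': array([0.25387476, 0.62485654, 0.19001445]), 'eef_rot': array([   6.42845671,   89.90449833, -105.68561805]), 'contact_force': array([ 1.04711098, -0.37881302,  0.07242142]), 'moment': array([-0.01062114,  0.01106396, -0.0090243 ]), 'gripper_width': 0.08752240502746286}
scene [[362.58121577868684, 0.0, 257.8661872684327], [0.0, 362.58121577868684, 191.1523587122025], [0.0, 0.0, 1.0]] [[-0.3453, 0.7514, -0.5623, 0.9434], [0.9384, 0.2848, -0.1956, 0.1622], [0.0132, -0.5952, -0.8035, 0.6665], [0.0, 0.0, 0.0, 1.0]]
top [[347.89675710950047, 0.0, 256.87860438273407], [0.0, 347.89675710950047, 187.13276756360966], [0.0, 0.0, 1.0]] [[-0.0028, -0.997, 0.0779, 0.5182], [-0.9999, 0.0038, 0.012, 0.0423], [-0.0122, -0.0778, -0.9969, 0.8993], [0.0, 0.0, 0.0, 1.0]]
wrist [[283.10799137234284, 0.0, 257.36646328589364], [0.0, 283.10799137234284, 195.25279843899474], [0.0, 0.0, 1.0]] [[-0.3756, -0.895, -0.2407, 0.3188], [-0.9268, 0.363, 0.0967, 0.5992], [0.0008, 0.2594, -0.9658, 0.3839], [0.0, 0.0, 0.0, 1.0]]
```

View pics/scene0.png

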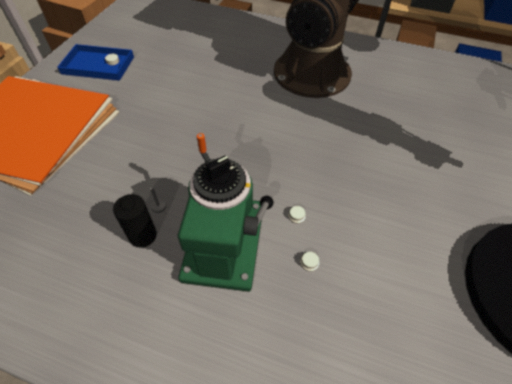

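View pics/top0.png

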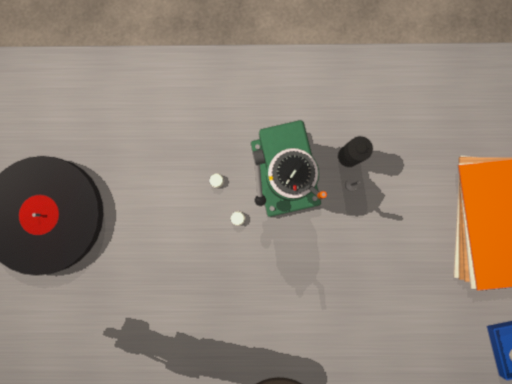

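View pics/wrist0.png

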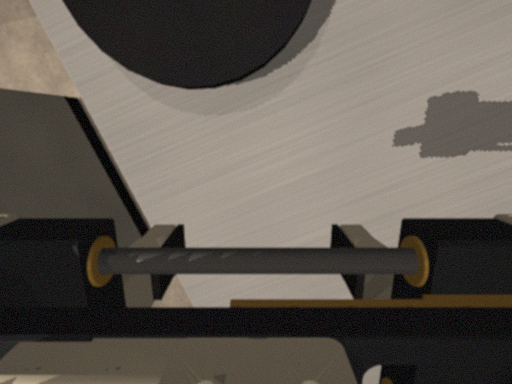

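The press stands near top-view pixel (292,172), with the post at (322,195) and the arbor and weight on its −y side. Next I'll zoom in.

```bash
cat > h.py <<'E'
import numpy as np,cv2
def ray(c,px,z):
    K=c["K"];T=c["world_from_camera"];d=T[:3,:3]@np.linalg.solve(K,np.array([px[0],px[1],1.]));o=T[:3,3]
    return o+d*(z-o[2])/d[2]
def proj(c,p):
    T=c["world_from_camera"];q=T[:3,:3].T@(np.asarray(p)-T[:3,3]);u=c["K"]@q;return u[:2]/u[2]
def crop(c,x0,y0,w,h,s,name):
    cv2.imwrite(name,cv2.resize(c["img"][y0:y0+h,x0:x0+w],None,fx=s,fy=s,interpolation=cv2.INTER_CUBIC))
E
python3 - <<'E'
from h import *
t=np.load("top0.npz");s=np.load("scene0.npz")
crop(t,235,110,150,115,5,"pics/tz.png");crop(s,100,125,220,165,3.6,"pics/sz.png")
hsv=cv2.cvtColor(t["img"],cv2.COLOR_BGR2HSV)
def comps(m,n):
    k,l,st,ce=cv2.connectedComponentsWithStats(m.astype(np.uint8))
    for i in range(1,k):
        if st[i,4]>2: print(n,st[i],ce[i].round(2))
H,S,V=[hsv[...,i].astype(int) for i in range(3)]
roi=np.zeros(H.shape,bool);roi[110:225,200:400]=1
comps(roi&(S>150)&(V>80)&((H<4)|(H>172)),"red")
comps(roi&(S>150)&(V>80)&(H>=4)&(H<16),"orange")
comps(roi&(S>100)&(V>90)&(H>=16)&(H<35),"yel")
comps(roi&(S<60)&(V>190),"white")
E
```

```text
red [293 185   4   5  18] [294.33 187.11]
orange [317 191  10   8  50] [321.3 194.5]
yel [269 176   5   4  18] [270.78 177.5 ]
white [268 149  40  27 129] [280.91 158.34]
white [291 171   4   6   6] [292.33 173.5 ]
white [209 173  13  14 138] [215.25 179.79]
white [270 181  32  17  92] [281.98 190.82]
white [230 211  14  14 142] [236.56 217.89]
```

View pics/tz.png

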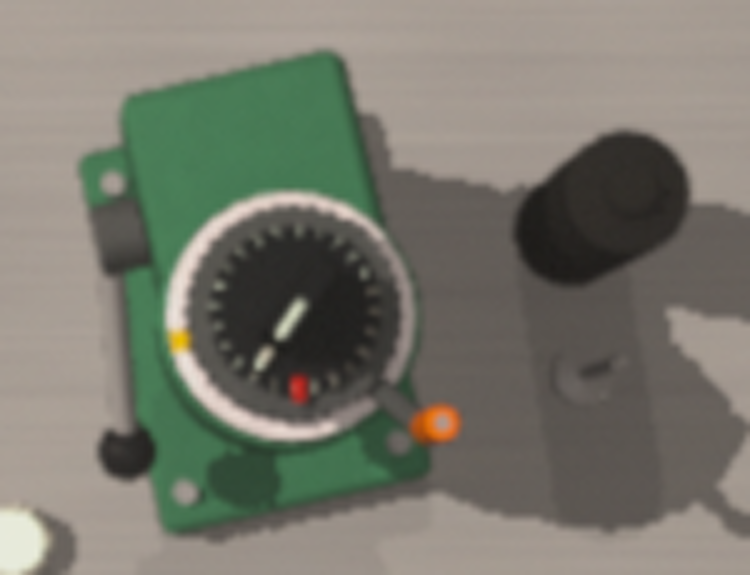

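View pics/sz.png

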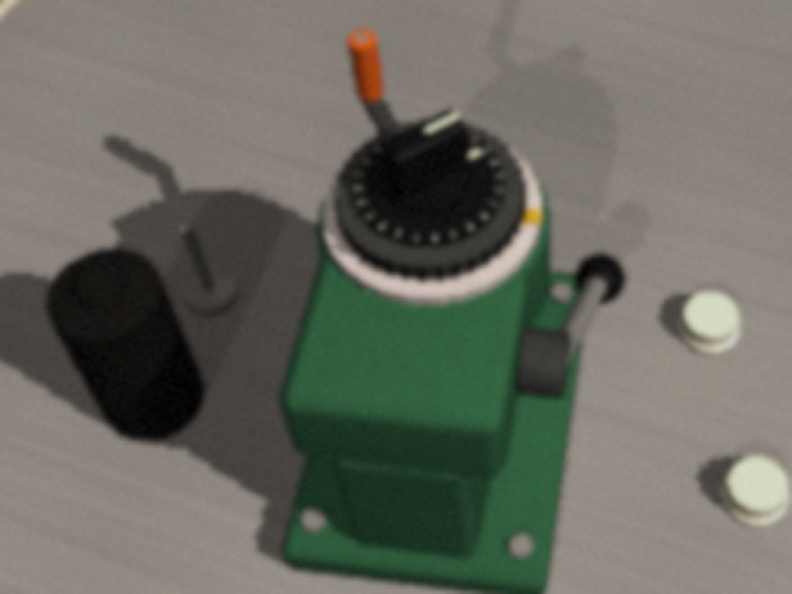

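```bash
python3 - <<'E'
from h import *
t=np.load("top0.npz");s=np.load("scene0.npz")
img=t["img"];hsv=cv2.cvtColor(img,cv2.COLOR_BGR2HSV)
H,S,V=[hsv[...,i].astype(int) for i in range(3)]
# collar fit: bright low-sat pinkish ring pixels near
roi=np.zeros(H.shape,bool);roi[145:202,265:322]=1
m=roi&(V>150)&(S<60)
ys,xs=np.nonzero(m)
P=np.array([ray(t,(x,y),0.177)[:2] for x,y in zip(xs,ys)])
c0=ray(t,(293.2,173.4),.177)[:2];print("c0",c0)
c=c0
for _ in range(5):
    r=np.linalg.norm(P-c,axis=1);k=(r>.044)&(r<.055)
    Q=P[k];A=np.c_[2*Q,np.ones(len(Q))];x=np.linalg.lstsq(A,(Q**2).sum(1),rcond=None)[0];c=x[:2]
print("fit",c,np.sqrt(x[2]+c@c),k.sum())
ye=ray(t,(270.78,177.5),.177)[:2];re=ray(t,(294.33,187.11),.197)[:2]
po=ray(t,(235+443/5,110+423/5),.225)[:2]  # top of post
pt=ray(t,(235+264/5,110+360/5),.197)[:2]
kb=[ray(t,(235+a/5,110+b/5),.232)[:2] for a,b in((304,303),(280,337))]
for n,p in dict(yel=ye,red=re,post=po,ptr=pt,k1=kb[0],k2=kb[1]).items():
    d=p-c;print(n,p.round(4),"r",np.linalg.norm(d).round(4),"ang",np.degrees(np.arctan2(d[1],d[0])).round(1))
d=kb[1]-kb[0];print("stripe ang",np.degrees(np.arctan2(d[1],d[0])))
for n,px,z in(("a",(215.25,179.79),.016),("b",(236.56,217.89),.016),("wt",(235+632/5,110+185/5),.118),("arb",(235+583/5,110+378/5),.0)):print(n,ray(t,px,z))
# scene checks
for n,p in dict(post=[*po,.225],yel=[*ye,.177],red=[*re,.197],ptr=[*pt,.197]).items():
    q=proj(s,p);print(n,q,(q-[100,125])*3.6)
E
```

```text
c0 [ 0.60312168 -0.02492346]
fit [ 0.60521588 -0.02435982] 0.04907711986329604 346
yel [0.5947 0.0219] r 0.0474 ang 102.8
red [ 0.5729 -0.025 ] r 0.0324 ang -178.8
post [ 0.5559 -0.0788] r 0.0734 ang -132.2
ptr [ 0.5833 -0.0119] r 0.0252 ang 150.5
k1 [ 0.6021 -0.0249] r 0.0032 ang -170.7
k2 [ 0.5889 -0.0155] r 0.0185 ang 151.4
stripe ang 144.47598901873386
a [0.60646223 0.1591865  0.016     ]
b [0.50934718 0.10453074 0.016     ]
wt [ 0.66955784 -0.18534892  0.118     ]
arb [ 0.59154787 -0.19184631  0.        ]
post [200.41669242 134.38925662] [361.5000927   33.80132382]
yel [247.44199925 184.90535549] [530.7911973  215.65927975]
red [226.42068298 160.66636677] [455.11445873 128.39892036]
ptr [231.11933714 167.08026569] [472.02961371 151.48895649]
```

```bash
cat >> h.py <<'E'
from scipy.spatial.transform import Rotation as Ro
def wrap(a): return (a+180)%360-180
def pose():
    from plant import get_state
    s=get_state();R=Ro.from_euler('xyz',s["eef_rot"],degrees=True).as_matrix()
    return s,R,np.degrees(np.arctan2(R[1,2],R[0,2]))
def plan(x,y,z,ang=None,n=None):
    """shift in tool axes at present orientation, spin in rad afterwards"""
    s,R,a=pose();d=R.T@(np.array([x,y,z])-s["tcp_pos"])
    print("t",round(s["time_s"],2),"tcp",s["tcp_pos"].round(4),"zang",round(a,2),"w",round(s["gripper_width"],4),"q",s["joints"].round(1),"F",s["contact_force"].round(1))
    print("tool shift",d.round(4),"norm",np.linalg.norm(d).round(4),"spin(rad)",None if ang is None else [np.radians(wrap(-(t-a))).round(4) for t in(ang,ang+180)])
E
python3 - <<'E'
from h import *
s,R,a=pose();print(R.round(3))
plan(.254,.625,.32,57)
plan(.55,-.025,.32,57)
E
```

```text
[[-0.     0.926 -0.376]
 [-0.001 -0.376 -0.926]
 [-1.     0.     0.001]]
t 0.15 tcp [0.2539 0.625  0.1902] zang -112.11 w 0.0879 q [ 84.4  20.6   0.6  -0.  -70.1 -16.5] F [0.2 0.6 0.1]
tool shift [-1.298e-01  2.000e-04  1.000e-04] norm 0.1298 spin(rad) [np.float64(-2.9515), np.float64(0.1901)]
t 0.15 tcp [0.2539 0.625  0.1902] zang -112.11 w 0.0879 q [ 84.4  20.6   0.6  -0.  -70.1 -16.5] F [0.2 0.6 0.1]
tool shift [-0.129   0.519   0.4909] norm 0.726 spin(rad) [np.float64(-2.9515), np.float64(0.1901)]
```

Call:
{"fn": "play_rows", "kwargs": {"series": [-0.026,0,0,0,-0.026,0,0,0,-0.026,0,0,0,-0.026,0,0,0,-0.026,0,0,0], "jaw": 45, "squeeze": 40}}

```text
time_s: 0.57
tcp_pos: [0.2539, 0.625, 0.3219]
eef_rot: [5.5, 90.0, -106.7]
contact_force: [-0.0, 0.4, 0.8]
gripper_width: 0.0597
```

Call:
{"fn": "play_rows", "kwargs": {"series": [0,0.026,0.0246,0,0,0.026,0.0246,0,0,0.026,0.0246,0,0,0.026,0.0246,0,0,0.026,0.0246,0]}}

```text
time_s: 0.98
tcp_pos: [0.3284, 0.4608, 0.3207]
eef_rot: [-14.4, 90.0, -126.5]
contact_force: [0.1, -0.1, 0.3]
gripper_width: 0.0394
```

Call:
{"fn": "play_rows", "kwargs": {"series": [0,0.026,0.0246,0,0,0.026,0.0246,0,0,0.026,0.0246,0,0,0.026,0.0246,0,0,0.026,0.0246,0]}}

```text
time_s: 1.4
tcp_pos: [0.4025, 0.2978, 0.321]
eef_rot: [-149.4, 90.0, 98.5]
contact_force: [0.7, -0.3, 0.6]
gripper_width: 0.0393
```

Call:
{"fn": "play_rows", "kwargs": {"series": [0,0.026,0.0246,0,0,0.026,0.0246,0,0,0.026,0.0246,0,0,0.026,0.0246,0,0,0.026,0.0246,0]}}

```text
time_s: 1.82
tcp_pos: [0.4766, 0.135, 0.321]
eef_rot: [176.2, 90.0, 64.1]
contact_force: [1.4, 1.2, -1.0]
gripper_width: 0.0394
```

Call:
{"fn": "play_rows", "kwargs": {"series": [0,0.026,0.0246,0,0,0.026,0.0246,0,0,0.026,0.0246,0,0,0.026,0.0246,0,0,0,0,0]}}

```text
time_s: 2.23
tcp_pos: [0.537, 0.0018, 0.3202]
eef_rot: [-20.5, 89.9, -132.8]
contact_force: [-0.5, 0.3, -1.0]
gripper_width: 0.0392
```

```bash
python3 - <<'E'
from h import *
from plant import capture
plan(.6035,-.025,.32,57)
c=capture("wrist");cv2.imwrite("pics/w1.png",c["img"]);np.savez("w1.npz",**c);print(c["world_from_camera"].round(3))
print(proj(c,[.6035,-.025,.197]))
E
```

```text
t 2.23 tcp [0.537  0.0018 0.3202] zang -112.34 w 0.0392 q [ 21.2   4.1  -4.    0.1 -82.   46.5] F [-0.5  0.3 -1. ]
tool shift [ 0.0001  0.0717 -0.0004] norm 0.0717 spin(rad) [np.float64(-2.9555), np.float64(0.1861)]
[[-0.379 -0.893 -0.241  0.602]
 [-0.925  0.367  0.098 -0.024]
 [ 0.001  0.26  -0.966  0.514]
 [ 0.     0.     0.     1.   ]]
[257.199326   117.29629292]
```

View pics/w1.png

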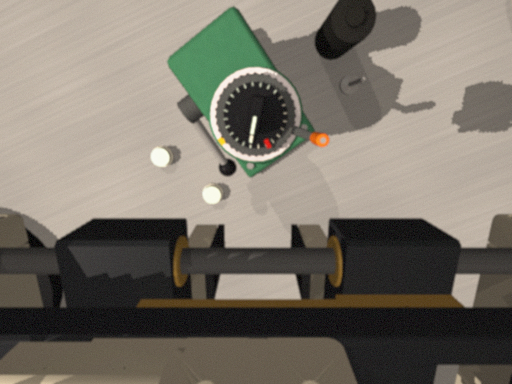

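The wrist camera is almost over the axis. Knob centre is near (257,117), the pointer at (251,140), the red mark at (268,143) and the post at (320,140).

```bash
cat >> h.py <<'E'
def dial(c,x0,y0,w,h,pr=True):
    hsv=cv2.cvtColor(c["img"],cv2.COLOR_BGR2HSV);H,S,V=[hsv[...,i].astype(int) for i in range(3)]
    roi=np.zeros(H.shape,bool);roi[y0:y0+h,x0:x0+w]=1
    o={}
    for n,m,z in(("red",(S>150)&(V>70)&((H<4)|(H>172)),.197),("post",(S>150)&(V>80)&(H>=4)&(H<16),.215),("yel",(S>130)&(V>90)&(H>=18)&(H<35),.177),("white",(S<70)&(V>150),.197)):
        k,l,st,ce=cv2.connectedComponentsWithStats((roi&m).astype(np.uint8))
        for i in range(1,k):
            if st[i,4]>3:
                p=ray(c,ce[i],z)[:2];o.setdefault(n,[]).append(p)
                if pr: print(n,st[i],ce[i].round(1),p.round(4))
    return o
E
python3 - <<'E'
from h import *
c=np.load("w1.npz");crop(c,200,60,140,105,5.5,"pics/w1z.png")
dial(c,200,60,140,105)
hsv=cv2.cvtColor(c["img"],cv2.COLOR_BGR2HSV);H,S,V=[hsv[...,i].astype(int) for i in range(3)]
m=np.zeros(H.shape,bool);m[60:170,205:305]=1
m&=(V>140)&(S<50)
ys,xs=np.nonzero(m);P=np.array([ray(c,(x,y),0.177)[:2] for x,y in zip(xs,ys)]);ce=np.array([.6035,-.025])
for _ in range(6):
    r=np.linalg.norm(P-ce,axis=1);Q=P[(r>.045)&(r<.054)]
    x=np.linalg.lstsq(np.c_[2*Q,np.ones(len(Q))],(Q**2).sum(1),rcond=None)[0];ce=x[:2]
print(ce,np.sqrt(x[2]+ce@ce),len(Q))
E
```

```text
red [263 138   9  11  61] [267.1 142.7] [ 0.5743 -0.0249]
post [310 132  19  15 181] [318.5 138.4] [ 0.5598 -0.0758]
yel [218 137   8   8  40] [221.5 140.6] [0.5952 0.0236]
white [ 200   66  100   76 1181] [241.6  96. ] [ 0.6299 -0.0179]
white [244  85   2   3   4] [244.5  86. ] [ 0.6379 -0.0247]
white [236  88   3   3   5] [237.   89.2] [ 0.638  -0.0161]
white [274  90   2   3   4] [274.5  91. ] [ 0.6213 -0.052 ]
white [231  94   2   3   4] [231.5  95. ] [ 0.6349 -0.0085]
white [249 116   8  27 108] [252.3 128.5] [ 0.5947 -0.0156]
white [226 126   3   2   5] [226.8 126.4] [0.6072 0.0092]
white [200 130  24  35 458] [207.8 152.2] [0.5896 0.0401]
white [ 276  134   64   31 1103] [315.6 153.9] [ 0.5424 -0.0703]
white [217 136  77  29 558] [251.2 153. ] [ 0.5705 -0.0042]
white [321 138   4   4  13] [322.5 139.8] [ 0.554  -0.0825]
white [247 163   6   2   9] [249.3 163.7] [0.5603 0.0023]
[ 0.60593553 -0.02307966] 0.049139626050740494 1531
```

View pics/w1z.png

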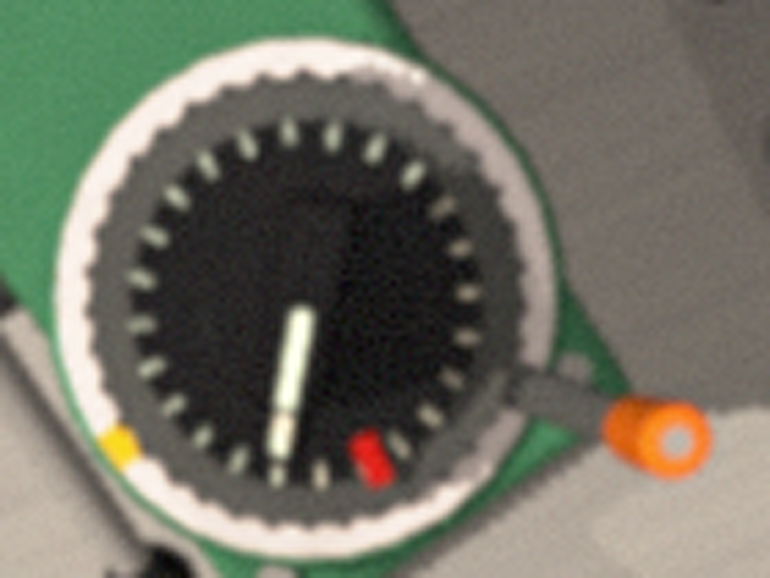

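```bash
python3 - <<'E'
from h import *
c=np.load("w1.npz")
w=lambda a,b,z:ray(c,(200+(a+.5)/5.5-.5,60+(b+.5)/5.5-.5),z)[:2]
T=np.array([w(a,b,.197) for a,b in((289,133),(334,137),(375,150),(413,175),(444,208),(461,248),(469,293),(467,338),(453,379),(430,416),(399,447),(320,474),(239,459),(203,436),(172,405),(149,368),(141,324),(142,280),(156,237),(177,196),(207,165),(247,145))])
x=np.linalg.lstsq(np.c_[2*T,np.ones(len(T))],(T**2).sum(1),rcond=None)[0];ce=x[:2];print(ce,np.sqrt(x[2]+ce@ce))
for n,a,b,z in(("red",370,459,.197),("redin",364,437,.197),("redout",378,481,.197),("ptr",281,440,.197),("ptrtip",279,458,.197),("s1",302,308,.232),("s2",285,400,.232),("post",680,440,.225),("yel",120,449,.177)):
    p=w(a,b,z);d=p-ce;print(n,p.round(4),np.linalg.norm(d).round(4),np.degrees(np.arctan2(d[1],d[0])).round(1)%360)
d=w(285,400,.232)-w(302,308,.232);print(np.degrees(np.arctan2(d[1],d[0])))
plan(*ce,.28,57)
E
```

```text
[ 0.60585539 -0.02351917] 0.03227220857035612
red [ 0.5741 -0.0245] 0.0318 181.7
redin [ 0.5786 -0.025 ] 0.0273 183.1
redout [ 0.5694 -0.0243] 0.0365 181.3
ptr [ 0.5843 -0.0094] 0.0258 146.7
ptrtip [ 0.5812 -0.0076] 0.0293 147.2
s1 [ 0.6058 -0.0231] 0.0004 101.5
s2 [ 0.5924 -0.0143] 0.0163 145.6
post [ 0.5583 -0.0781] 0.0724 228.9
yel [0.5945 0.024 ] 0.0489 103.5
146.69950741777163
t 2.28 tcp [0.5363 0.0037 0.3201] zang -112.36 w 0.0394 q [ 21.4   4.1  -4.    0.  -82.   46.3] F [-0.1  1.   0.5]
tool shift [ 0.04    0.0747 -0.0014] norm 0.0848 spin(rad) [np.float64(-2.9559), np.float64(0.1857)]
```

Call:
{"fn": "play_rows", "kwargs": {"series": [0,0.037,-0.001,0,0,0.0375,0,0,0,0,0,0.093,0,0,0,0.093,0,0,0,0]}}

```text
time_s: 2.7
tcp_pos: [0.6053, -0.0203, 0.3199]
eef_rot: [-47.8, 89.9, -170.8]
contact_force: [-0.6, 0.5, 0.1]
gripper_width: 0.0391
```

```bash
python3 - <<'E'
from h import *
from plant import capture
plan(.6057,-.0237,.204,57)
E
```

```text
t 2.7 tcp [ 0.6053 -0.0203  0.3199] zang -123.0 w 0.0391 q [ 16.5  11.    4.1  -0.  -83.2  40.5] F [-0.6  0.5  0.1]
tool shift [0.1159 0.0023 0.0025] norm 0.116 spin(rad) [np.float64(3.1415), np.float64(-0.0001)]
```

Call:
{"fn": "play_rows", "kwargs": {"series": [0,0.0,0.0,0,0.02,0,0,0,0.02,0,0,0,0.02,0,0,0,0,0,0,0]}}

```text
time_s: 3.12
tcp_pos: [0.6027, -0.02, 0.2574]
eef_rot: [-59.0, 89.7, 178.5]
contact_force: [-0.6, 0.4, -1.7]
gripper_width: 0.0396
```

```bash
python3 - <<'E'
from h import *
from plant import capture
plan(.6057,-.0237,.204,57)
E
```

```text
t 3.12 tcp [ 0.6027 -0.02    0.2574] zang -122.56 w 0.0396 q [ 16.6  12.   -2.5  -0.1 -75.8  40.9] F [-0.6  0.4 -1.7]
tool shift [0.0533 0.0048 0.0014] norm 0.0536 spin(rad) [np.float64(-3.134), np.float64(0.0076)]
```

Call:
{"fn": "play_rows", "kwargs": {"series": [0,0.004,0.0015,0,0.018,0,0,0,0.018,0,0,0,0.01,0,0,0,0,0,0,0]}}

```text
time_s: 3.53
tcp_pos: [0.6072, -0.0241, 0.2141]
eef_rot: [-48.7, 89.9, -171.4]
contact_force: [-0.3, -0.2, 0.2]
gripper_width: 0.0393
```

```bash
python3 - <<'E'
from h import *
from plant import capture
plan(.6057,-.0237,.204,57)
c=capture("wrist");cv2.imwrite("pics/w2.png",c["img"])
E
```

```text
t 3.53 tcp [ 0.6072 -0.0241  0.2141] zang -122.7 w 0.0393 q [ 16.1  13.5  -6.1  -0.  -70.5  41.2] F [-0.3 -0.2  0.2]
tool shift [ 0.0101 -0.0015  0.0004] norm 0.0102 spin(rad) [np.float64(-3.1364), np.float64(0.0052)]
```

View pics/w2.png

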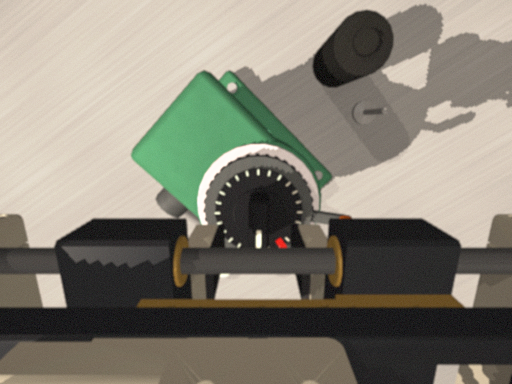

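The bar is centred between the fingers. Lowering the last 10 mm, then closing.

Call:
{"fn": "play_rows", "kwargs": {"series": [0.005,-0.001,0,0,0.005,0,0,0,0,0,0,0,0,0,0,0,0,0,0,0]}}

```text
time_s: 4.0
tcp_pos: [0.6071, -0.0236, 0.2054]
eef_rot: [117.8, 90.0, -5.0]
contact_force: [-0.1, -0.5, 0.2]
gripper_width: 0.0392
```

Call:
{"fn": "play_rows", "kwargs": {"series": [0,0,0,0,0,0,0,0,0,0,0,0,0,0,0,0,0,0,0,0], "jaw": 0, "squeeze": 40}}

```text
time_s: 4.42
tcp_pos: [0.6069, -0.0236, 0.205]
eef_rot: [9.5, 90.0, -113.2]
contact_force: [0.7, -0.3, -0.4]
gripper_width: 0.0115
```

```bash
python3 - <<'E'
from h import *
plan(.6057,-.0237,.204,92)
E
```

```text
t 4.42 tcp [ 0.6069 -0.0236  0.205 ] zang -122.76 w 0.0115 q [ 16.2  13.7  -7.    0.  -69.2  41.1] F [ 0.7 -0.3 -0.4]
tool shift [ 0.001  -0.001   0.0008] norm 0.0016 spin(rad) [np.float64(2.5349), np.float64(-0.6067)]
```

Call:
{"fn": "play_rows", "kwargs": {"series": [0,0,0,-0.08,0,0,0,-0.1,0,0,0,-0.1,0,0,0,-0.1,0,0,0,-0.08]}}

```text
time_s: 4.83
tcp_pos: [0.6069, -0.0236, 0.205]
eef_rot: [1.4, 90.0, -94.7]
contact_force: [-0.1, 0.2, 0.5]
gripper_width: 0.0006
```

Call:
{"fn": "play_rows", "kwargs": {"series": [0,0,0,-0.07,0,0,0,-0.07,0,0,0,0,0,0,0,0,0,0,0,0]}}

```text
time_s: 5.25
tcp_pos: [0.6069, -0.0236, 0.205]
eef_rot: [-168.6, 90.0, 102.9]
contact_force: [0.2, -0.2, 0.0]
gripper_width: 0.0004
```

```bash
python3 - <<'E'
from h import *
from plant import capture
plan(.6057,-.0237,.204,92)
for n in("top","wrist"):
    c=capture(n);np.savez(n+"3.npz",**c)
    crop(c,*((235,110,150,115,5) if n=="top" else (180,100,160,140,4)),f"pics/{n}3.png")
    dial(c,235,110,150,115)
E
```

```text
t 5.25 tcp [ 0.6069 -0.0236  0.205 ] zang -88.51 w 0.0004 q [ 16.2  13.7  -7.1  -0.  -69.2  75.3] F [ 0.2 -0.2  0. ]
tool shift [ 0.001  -0.0012  0.0001] norm 0.0016 spin(rad) [np.float64(3.1326), np.float64(-0.009)]
red [293 185   4   5  17] [294.2 187. ] [ 0.5731 -0.0249]
post [318 191   9   7  39] [321.6 194.4] [ 0.5569 -0.0767]
white [333 123   3   5  14] [334.1 124.9] [ 0.7004 -0.1078]
white [376 126   3   7  17] [377.2 129.3] [ 0.6907 -0.1954]
white [ 235  152  150   73 3940] [322.8 204.2] [ 0.5381 -0.0818]
white [342 171   5   2   6] [344.2 171.7] [ 0.6039 -0.1262]
white [322 173   8   2   9] [325.6 173.2] [ 0.6009 -0.0886]
white [332 173   8   2  12] [335.2 173.5] [ 0.6002 -0.108 ]
white [272 184  38  15 207] [288.7 192.7] [ 0.5617 -0.0135]
white [347 186   7   4  18] [349.8 187.6] [ 0.5714 -0.1369]
white [313 197   4   3   8] [314.5 198. ] [ 0.5507 -0.0654]
white [269 205   6   6  28] [271.6 208. ] [0.5309 0.0212]
white [ 235  143   86   75 1210] [281.7 164.5] [ 0.646  -0.0397]
white [260 171   3   6  15] [260.9 173.7] [ 0.6389 -0.025 ]
white [248 172   3   6  14] [249.1 174.6] [ 0.638  -0.0165]
white [271 174   3   5  13] [272. 176.] [ 0.6374 -0.0331]
white [236 176   5   5  13] [238.  178.1] [ 0.6352 -0.0085]
white [281 179   4   5  14] [282.5 181. ] [ 0.634  -0.0409]
white [289 187   5   4  15] [290.9 188.5] [ 0.6285 -0.0473]
white [295 196   5   4  14] [296.9 197.6] [ 0.6217 -0.0521]
```

View pics/wrist3.png

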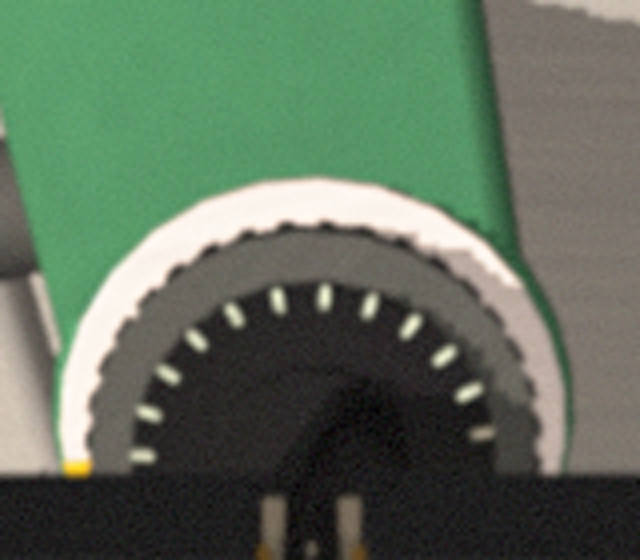

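View pics/top3.png

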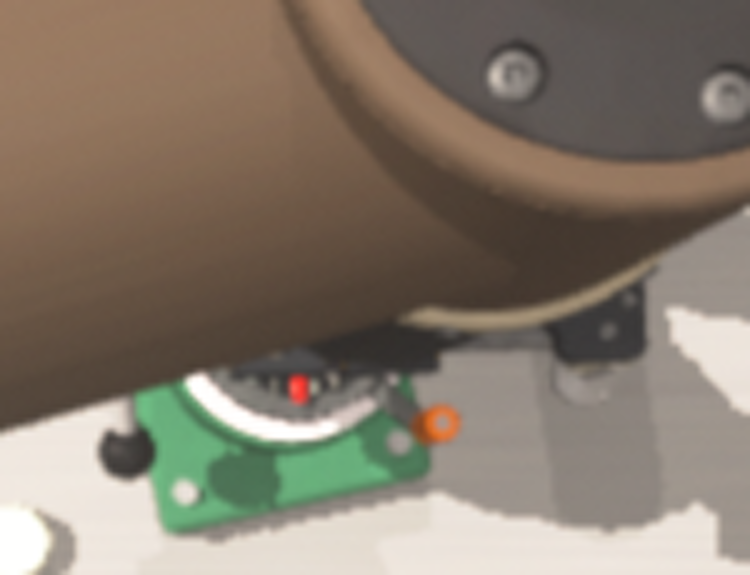

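```bash
python3 - <<'E'
from h import *
from plant import capture
c=capture("scene");np.savez("scene3.npz",**c)
crop(c,100,90,220,165,3.6,"pics/scene3.png")
print((proj(c,[.6069,-.0236,.205])-[100,90])*3.6,(proj(c,[.6057,-.0237,.232])-[100,90])*3.6)
E
```

```text
[427.67716473 296.09339038] [424.08025581 255.04110485]
```

View pics/scene3.png

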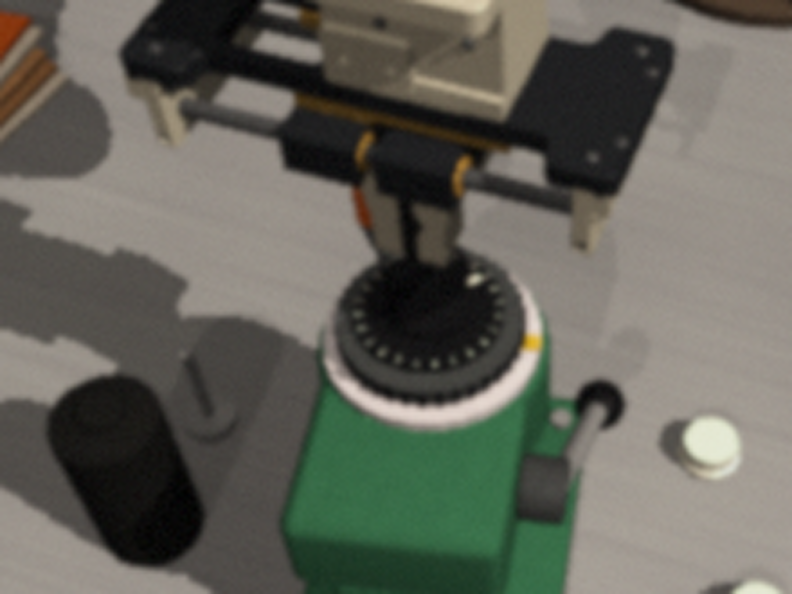

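```bash
python3 - <<'E'
from h import *
from plant import capture
s,R,a=pose()
c=capture("wrist");T=c["world_from_camera"]
Tw=np.eye(4);Tw[:3,:3]=R;Tw[:3,3]=s["tcp_pos"]
print((np.linalg.inv(Tw)@T).round(3))
for d in(0,-.019,-.047,-.066): 
  for z in (-.02,0,.02):print(d,z,proj(c,s["tcp_pos"]+R@[d,0,z]).round(0))
print(proj(c,[.6057,-.0237,.232]))
cv2.imwrite("pics/w4.png",c["img"])
E
```

```text
[[ 0.001 -0.259  0.966 -0.194]
 [ 0.001 -0.966 -0.259  0.07 ]
 [ 1.     0.001 -0.    -0.   ]
 [ 0.     0.     0.     1.   ]]
0 -0.02 [230. 219.]
0 0 [258. 219.]
0 0.02 [285. 219.]
-0.019 -0.02 [227. 229.]
-0.019 0 [258. 229.]
-0.019 0.02 [288. 229.]
-0.047 -0.02 [222. 247.]
-0.047 0 [258. 248.]
-0.047 0.02 [293. 248.]
-0.066 -0.02 [218. 264.]
-0.066 0 [258. 264.]
-0.066 0.02 [298. 264.]
[257.89506767 235.51488818]
```

View pics/w4.png

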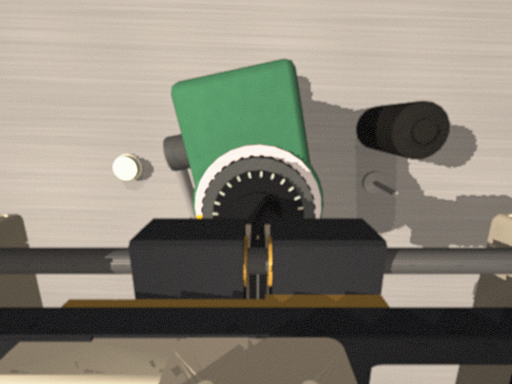

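```bash
python3 - <<'E'
from h import *
a=np.load("scene0.npz");b=np.load("scene3.npz")
f=lambda c,y,h:cv2.resize(c["img"][y:y+h,180:260],None,fx=5,fy=5,interpolation=cv2.INTER_CUBIC)
g=lambda i:np.clip(255*(i/255.)**.5,0,255).astype(np.uint8)
A=np.hstack([g(f(a,120,100)),g(f(b,120,100))])
for k,c in((0,a),(400,b)):
    for z in(.202,.232):
        P=[.6057,-.0237,z]
        for s in(-19,19):
            th=np.radians(147);q=(proj(c,[P[0]+s*1e-3*np.cos(th),P[1]+s*1e-3*np.sin(th),z])-[180,120])*5+[k,0]
            cv2.circle(A,tuple(int(v) for v in q),3,(0,0,255),-1)
q=(proj(b,[.6069,-.0236,.205])-[180,120])*5+[400,0];cv2.circle(A,tuple(int(v) for v in q),3,(255,255,0),-1)
cv2.imwrite("pics/cmp.png",A)
E
```

```text
(no output)
```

View pics/cmp.png

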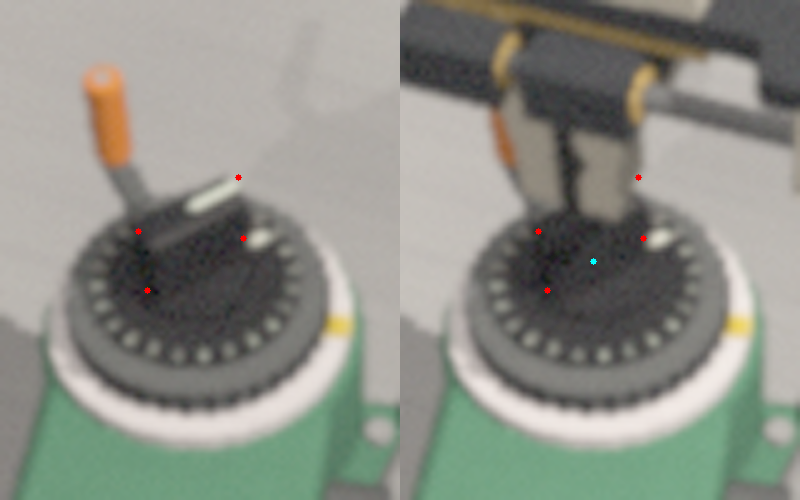

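The fingers read 0.4 mm and the pointer hasn't moved. The pictures show the visible fingertips ending roughly 25 mm above the stated TCP, so they closed above the bar. I'll reopen, turn back to the bar, look again, then go lower in small steps while checking the force.

Call:
{"fn": "play_rows", "kwargs": {"series": [0,0,0,0,0,0,0,0,0,0,0,0,0,0,0,0,0,0,0,0], "jaw": 45}}

```text
time_s: 5.87
tcp_pos: [0.6069, -0.0236, 0.2049]
eef_rot: [-90.1, 90.0, -178.5]
contact_force: [0.4, -0.4, 0.5]
gripper_width: 0.0281
```

Call:
{"fn": "play_rows", "kwargs": {"series": [0,0,0,0.12,0,0,0,0.12,0,0,0,0.12,0,0,0,0.12,0,0,0,0.12]}}

```text
time_s: 6.28
tcp_pos: [0.6069, -0.0236, 0.205]
eef_rot: [85.9, 90.0, -37.2]
contact_force: [0.2, 0.1, 0.3]
gripper_width: 0.0392
```

```bash
cat > look.py <<'E'
import sys
from h import *
from plant import capture
plan(.6057,-.0237,.190,57)
b=capture("scene");np.savez("sc.npz",**b)
g=lambda i:np.clip(255*(i/255.)**.5,0,255).astype(np.uint8)
A=g(cv2.resize(b["img"][90:230,160:290],None,fx=4.2,fy=4.2,interpolation=cv2.INTER_CUBIC))
s,R,a=pose()
for d in(0,-.0275):
    q=(proj(b,s["tcp_pos"]+R@[d,0,0])-[160,90])*4.2;cv2.circle(A,tuple(int(v) for v in q),2,(0,0,255),-1)
cv2.imwrite("pics/"+sys.argv[1],A)
E
python3 look.py s5.png
```

```text
t 6.28 tcp [ 0.6069 -0.0236  0.205 ] zang -123.11 w 0.0392 q [ 16.2  13.7  -7.1   0.  -69.2  40.7] F [0.2 0.1 0.3]
tool shift [ 0.015  -0.001   0.0008] norm 0.015 spin(rad) [np.float64(3.1398), np.float64(-0.0018)]
```

View pics/s5.png

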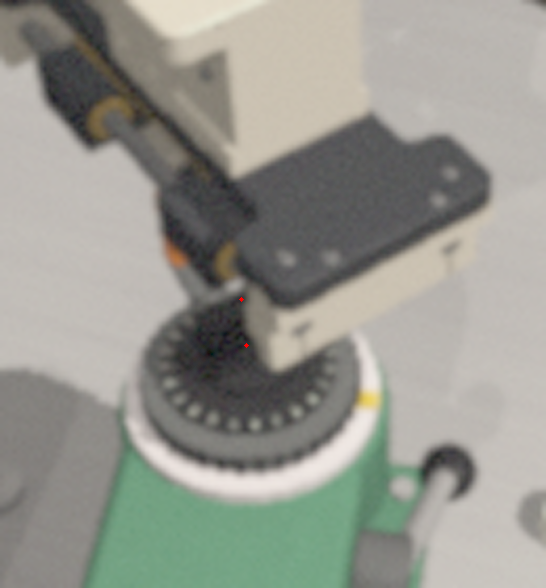

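Call:
{"fn": "play_rows", "kwargs": {"series": [0.004,-0.001,0,0,0.003,0,0,0,0.003,0,0,0,0,0,0,0,0,0,0,0]}}

```text
time_s: 6.75
tcp_pos: [0.6059, -0.0231, 0.1946]
eef_rot: [-39.9, 90.0, -162.6]
contact_force: [0.2, -0.7, 0.4]
gripper_width: 0.0397
```

Call:
{"fn": "play_rows", "kwargs": {"series": [0.003,0,0,0,0.002,0,0,0,0,0,0,0,0,0,0,0,0,0,0,0]}}

```text
time_s: 7.17
tcp_pos: [0.6061, -0.023, 0.19]
eef_rot: [72.3, 90.0, -50.4]
contact_force: [-1.0, 0.5, 0.3]
gripper_width: 0.0397
```

Call:
{"fn": "play_rows", "kwargs": {"series": [0,0,0,0,0,0,0,0,0,0,0,0,0,0,0,0,0,0,0,0], "jaw": 0, "squeeze": 15}}

```text
time_s: 7.58
tcp_pos: [0.6055, -0.0238, 0.19]
eef_rot: [-9.4, 89.9, -132.2]
contact_force: [-0.4, -2.0, -0.2]
gripper_width: 0.0138
```

Call:
{"fn": "play_rows", "kwargs": {"series": [0,0,0,0,0,0,0,0,0,0,0,0,0,0,0,0,0,0,0,0]}}

```text
time_s: 8.0
tcp_pos: [0.6057, -0.0237, 0.19]
eef_rot: [-11.8, 89.9, -134.6]
contact_force: [-2.6, -4.7, 1.5]
gripper_width: 0.0141
```

Call:
{"fn": "play_rows", "kwargs": {"series": [0,0,0,0,0,0,0,0,0.003,0,0,0,0.003,0,0,0,0.002,0,0,0], "jaw": 35}}

```text
time_s: 8.42
tcp_pos: [0.6061, -0.0226, 0.1813]
eef_rot: [-126.1, 90.0, 111.1]
contact_force: [-0.6, 1.0, 0.3]
gripper_width: 0.0302
```

Call:
{"fn": "play_rows", "kwargs": {"series": [0,0,0,0,0,0,0,0,0,0,0,0,0,0,0,0,0,0,0,0], "jaw": 0, "squeeze": 40}}

```text
time_s: 8.83
tcp_pos: [0.6056, -0.0237, 0.1819]
eef_rot: [-15.5, 89.9, -138.3]
contact_force: [-1.5, -3.9, 0.3]
gripper_width: 0.0137
```

Call:
{"fn": "play_rows", "kwargs": {"series": [0,0,0,0,0,0,0,0,0,0,0,0,0,0,0,0,0,0,0,0]}}

```text
time_s: 9.25
tcp_pos: [0.6056, -0.0237, 0.182]
eef_rot: [-13.7, 89.9, -136.5]
contact_force: [-2.7, -4.8, 0.2]
gripper_width: 0.0136
```

```bash
python3 look.py s6.png
```

```text
t 9.25 tcp [ 0.6056 -0.0237  0.182 ] zang -122.78 w 0.0136 q [ 16.2  14.5  -9.1   0.  -66.4  41. ] F [-2.7 -4.8  0.2]
tool shift [-0.008   0.0001 -0.    ] norm 0.008 spin(rad) [np.float64(-3.1377), np.float64(0.0039)]
```

View pics/s6.png

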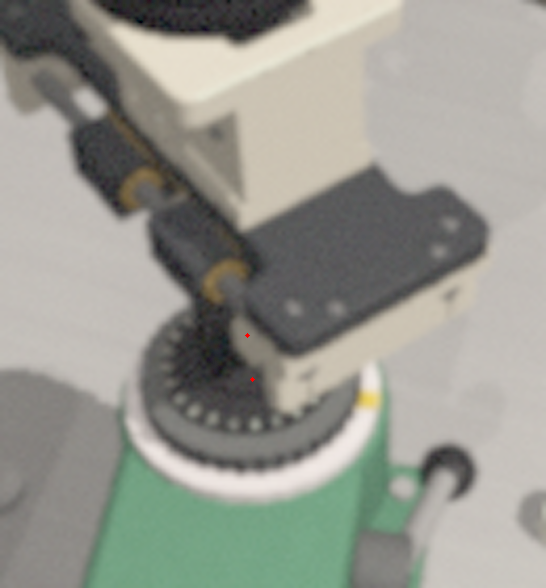

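Call:
{"fn": "play_rows", "kwargs": {"series": [0,0,0,-0.06,0,0,0,-0.06,0,0,0,-0.06,0,0,0,-0.06,0,0,0,-0.06]}}

```text
time_s: 9.72
tcp_pos: [0.6056, -0.0238, 0.1819]
eef_rot: [-33.7, 89.9, -139.2]
contact_force: [-2.5, -4.4, 0.1]
gripper_width: 0.0136
```

Call:
{"fn": "play_rows", "kwargs": {"series": [0,0,0,-0.06,0,0,0,-0.06,0,0,0,-0.06,0,0,0,-0.06,0,0,0,-0.06]}}

```text
time_s: 10.13
tcp_pos: [0.6056, -0.0239, 0.182]
eef_rot: [-46.7, 89.9, -134.9]
contact_force: [-2.0, -5.4, 0.1]
gripper_width: 0.0136
```

```bash
python3 look.py s7.png
```

```text
t 10.13 tcp [ 0.6056 -0.0239  0.182 ] zang -88.24 w 0.0136 q [ 16.2  14.5  -9.1   0.  -66.4  75.5] F [-2.  -5.4  0.1]
tool shift [-0.008   0.0001 -0.0001] norm 0.008 spin(rad) [np.float64(-2.5349), np.float64(0.6067)]
```

View pics/s7.png

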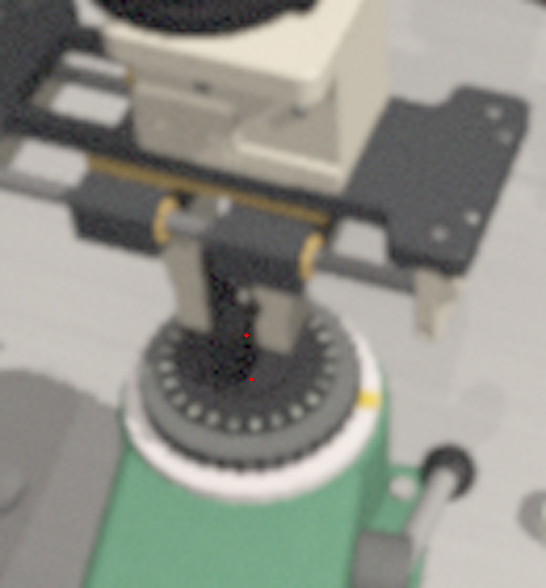

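Call:
{"fn": "play_rows", "kwargs": {"series": [0,0,0,0,0,0,0,0,0,0,0,0,0,0,0,0,-0.01,0,0,0], "jaw": 35}}

```text
time_s: 10.6
tcp_pos: [0.6051, -0.0227, 0.1904]
eef_rot: [-93.6, 89.8, 178.0]
contact_force: [-0.1, 0.1, -0.6]
gripper_width: 0.0303
```

Call:
{"fn": "play_rows", "kwargs": {"series": [-0.03,0,0,0,-0.03,0,0,0,-0.03,0,0,0,0,-0.034,0,0,0,-0.034,0,0]}}

```text
time_s: 11.02
tcp_pos: [0.5394, -0.0245, 0.2839]
eef_rot: [100.0, 89.8, 11.6]
contact_force: [0.0, 0.9, -0.9]
gripper_width: 0.0305
```

Call:
{"fn": "play_rows", "kwargs": {"series": [0,0,0,0,0,0,0,0,0,0,0,0,0,0,0,0,0,0,0,0]}}

```text
time_s: 11.43
tcp_pos: [0.5387, -0.0248, 0.2817]
eef_rot: [-70.5, 90.0, -158.9]
contact_force: [0.6, 0.0, -0.4]
gripper_width: 0.0308
```

```bash
python3 - <<'E'
from h import *
from plant import capture
plan(.56,-.0237,.28,-42)
c=capture("wrist");np.savez("w8.npz",**c);q=proj(c,[.6057,-.0237,.197]);print(q,proj(c,[.5777,-.0247,.197]))
x0,y0=int(q[0])-70,max(0,int(q[1])-60);print(x0,y0)
crop(c,x0,y0,140,115,5,"pics/w8.png")
dial(c,x0,y0,160,125)
E
```

```text
t 11.43 tcp [ 0.5387 -0.0248  0.2817] zang -88.39 w 0.0308 q [ 18.2   5.   -7.8   0.  -77.2  73.4] F [ 0.6  0.  -0.4]
tool shift [ 0.0017  0.0213 -0.0005] norm 0.0214 spin(rad) [np.float64(-0.8097), np.float64(2.3319)]
[258.53690298 122.43305259] [258.69958949 151.99875667]
188 62
red [256 152   7  10  53] [259.2 156.8] [ 0.573  -0.0254]
post [304 166  20  20 221] [312.6 174.7] [ 0.5601 -0.0756]
yel [209 128   7   8  47] [212.1 131.5] [0.5951 0.0238]
white [188  62  10   6  53] [192.1  64.3] [0.655 0.038]
white [330  62  18   4  44] [339.9  62.8] [ 0.66   -0.0957]
white [ 200   66  109   86 1470] [252.4  94.4] [ 0.6308 -0.0173]
white [260  84   3   4  10] [260.8  85.5] [ 0.6387 -0.0248]
white [251  86   2   3   6] [251.5  87. ] [ 0.6372 -0.0163]
white [269  86   2   5   8] [269.5  88. ] [ 0.6368 -0.0329]
white [242  89   3   3   6] [242.8  89.8] [ 0.6345 -0.0083]
white [277  91   3   4   8] [277.9  92.2] [ 0.6333 -0.0408]
white [235  94   3   3   6] [235.7  95.3] [ 0.6295 -0.0017]
white [ 188   98  126   89 3058] [233.2 163. ] [5.662e-01 2.000e-04]
white [283  98   3   3   6] [284.2 
[... 152 characters left out ...]
4 110   4   2   8] [225.5 110.5] [0.6157 0.0078]
white [222 119   5   3  10] [224.2 119.7] [0.6073 0.009 ]
white [257 124   5  29 133] [258.9 137.2] [ 0.5919 -0.0244]
white [224 128   4   3   7] [225.4 128.9] [0.5988 0.0078]
white [227 136   4   3   7] [228.7 137.3] [0.591  0.0047]
white [239 150   3   3   5] [240.  150.8] [ 0.5783 -0.0064]
white [247 153   2   3   4] [247.8 154. ] [ 0.5754 -0.014 ]
white [272 152   3   3   6] [272.8 152.8] [ 0.5773 -0.0386]
white [264 155   2   3   5] [264.6 155.8] [ 0.5742 -0.0306]
white [319 171  29  16 320] [334.1 180. ] [ 0.5519 -0.1012]
white [188 173   3  14  33] [188.8 179.3] [0.5484 0.0446]
white [315 177   4   5  17] [316.6 178.9] [ 0.5526 -0.0835]
```

View pics/w8.png

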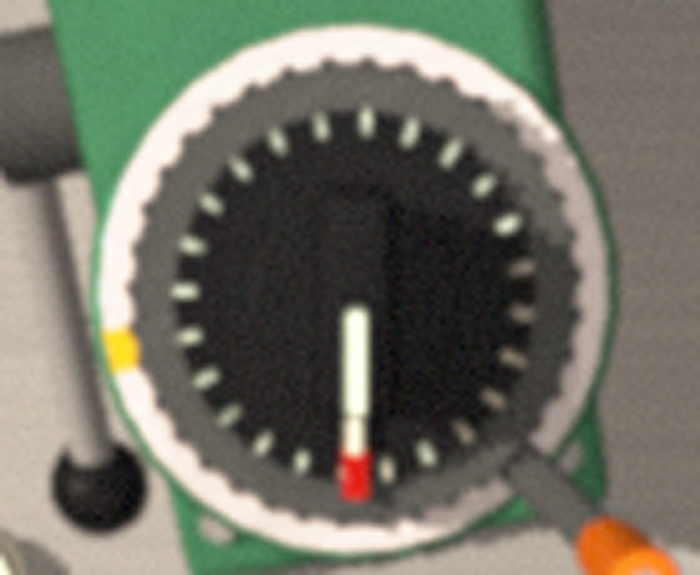

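The pointer (356,430) sits in line with the red mark (356,475), so step 1 is met. Now for the post: turn the jaw to the tangent and move over it.

Call:
{"fn": "play_rows", "kwargs": {"series": [0,0,0,-0.12,0,0,0,-0.12,0,0,0,-0.12,0,0,0,-0.12,0,0,0,-0.12]}}

```text
time_s: 11.9
tcp_pos: [0.5385, -0.0249, 0.2814]
eef_rot: [-107.0, 89.9, -160.6]
contact_force: [0.1, 0.7, -0.7]
gripper_width: 0.0309
```

Call:
{"fn": "play_rows", "kwargs": {"series": [0,0,0,-0.11,0,0,0,-0.11,0,0,0,0,0,0,0,0,0,0,0,0]}}

```text
time_s: 12.32
tcp_pos: [0.5383, -0.025, 0.2816]
eef_rot: [-118.2, 90.0, -159.8]
contact_force: [0.3, -0.4, 0.2]
gripper_width: 0.0307
```

```bash
python3 - <<'E'
from h import *
plan(.5584,-.0780,.24,-41.1)
E
```

```text
t 12.32 tcp [ 0.5383 -0.025   0.2816] zang -41.61 w 0.0307 q [ 18.2   4.9  -7.9   0.  -77.2 120.2] F [ 0.3 -0.4  0.2]
tool shift [ 0.0416 -0.0263  0.0503] norm 0.0704 spin(rad) [np.float64(-0.009), np.float64(3.1326)]
```

Call:
{"fn": "play_rows", "kwargs": {"series": [0,-0.0131,0.025,-0.009,0,-0.0131,0.025,0,0.012,0,0,0,0.012,0,0,0,0.008,0,0,0]}}

```text
time_s: 12.73
tcp_pos: [0.5583, -0.0781, 0.2486]
eef_rot: [-139.6, 89.9, 179.3]
contact_force: [-0.3, -0.1, 0.1]
gripper_width: 0.0305
```

Call:
{"fn": "play_rows", "kwargs": {"series": [0,0,0,0,0,0,0,0,0,0,0,0,0,0,0,0,0,0,0,0]}}

```text
time_s: 13.15
tcp_pos: [0.5589, -0.0773, 0.2507]
eef_rot: [47.0, 89.9, 6.1]
contact_force: [-0.5, -0.7, 0.3]
gripper_width: 0.0306
```

```bash
python3 - <<'E'
from h import *
from plant import capture
plan(.5584,-.0780,.172,-41.1)
c=capture("wrist");cv2.imwrite("pics/w9.png",c["img"])
print(proj(c,[.5584,-.078,.225]))
E
```

```text
t 13.15 tcp [ 0.5589 -0.0773  0.2507] zang -40.88 w 0.0306 q [ 12.    8.1  -8.2   0.  -73.6 127.1] F [-0.5 -0.7  0.3]
tool shift [ 0.0787 -0.0009  0.    ] norm 0.0787 spin(rad) [np.float64(0.0039), np.float64(-3.1377)]
[257.34765736 209.5129873 ]
```

View pics/w9.png

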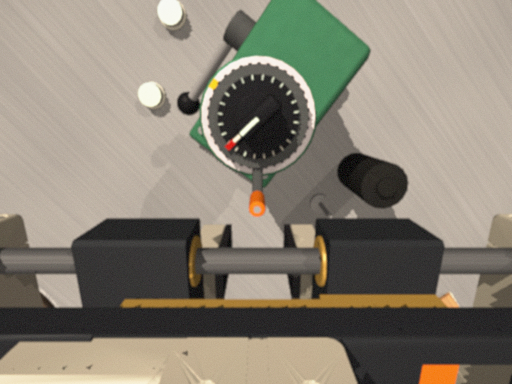

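The post (257,208) is centred between the fingers. Going down over it.

Call:
{"fn": "play_rows", "kwargs": {"series": [0.016,0,0,0,0.016,0,0,0,0.016,0,0,0,0.01,0,0,0,0,0,0,0]}}

```text
time_s: 13.62
tcp_pos: [0.5573, -0.0775, 0.19]
eef_rot: [-136.8, 89.8, -177.7]
contact_force: [-1.5, 0.2, 0.5]
gripper_width: 0.0307
```

Call:
{"fn": "play_rows", "kwargs": {"series": [0.01,0,0,0,0.01,0,0,0,0,0,0,0,0,0,0,0,0,0,0,0], "jaw": 25, "squeeze": 60}}

```text
time_s: 14.03
tcp_pos: [0.5588, -0.0776, 0.1724]
eef_rot: [19.1, 90.0, -21.8]
contact_force: [0.3, -0.3, 0.0]
gripper_width: 0.0222
```

```bash
python3 - <<'E'
from h import *
from plant import capture
plan(.5584,-.0780,.172,-41.1)
for n in("scene","top"):
    c=capture(n);crop(c,*((150,80,160,130,4) if n=="scene" else (235,110,150,115,4)),f"pics/{n}10.png")
E
```

```text
t 14.03 tcp [ 0.5588 -0.0776  0.1724] zang -40.88 w 0.0222 q [ 12.   10.9 -15.1   0.  -63.9 127.1] F [ 0.3 -0.3  0. ]
tool shift [ 0.0004 -0.0006 -0.0001] norm 0.0007 spin(rad) [np.float64(0.0038), np.float64(-3.1378)]
```

View pics/scene10.png

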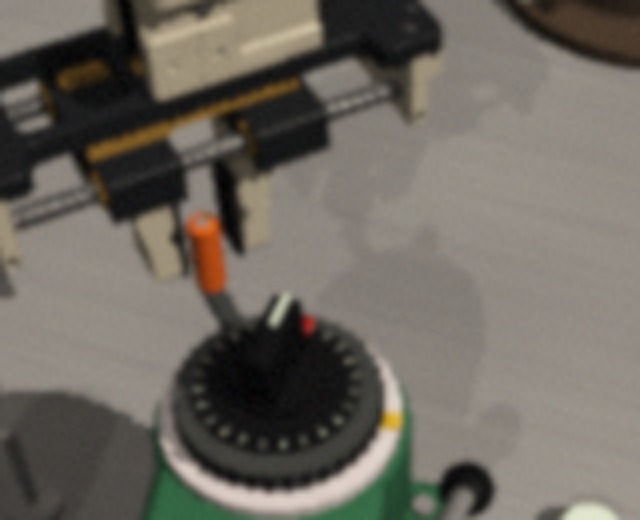

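View pics/top10.png

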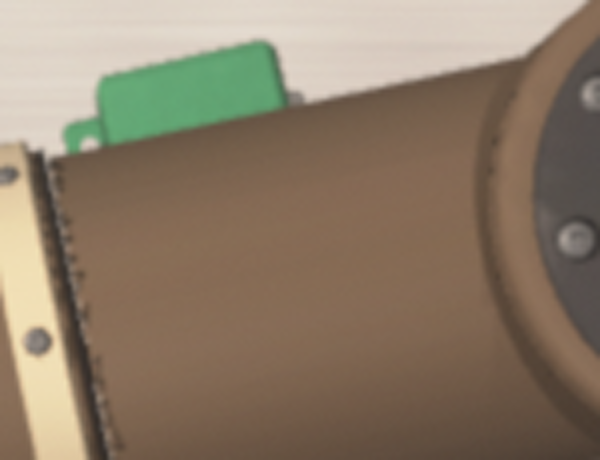

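Call:
{"fn": "play_rows", "kwargs": {"series": [0,0.0001,-0.0036,0.05,0,0.0001,-0.0036,0.05,0,0.0001,-0.0036,0.05,0,0.0001,-0.0036,0.05,0,0.0001,-0.0036,0.05]}}

```text
time_s: 14.55
tcp_pos: [0.5471, -0.0642, 0.1726]
eef_rot: [49.6, 89.9, -5.8]
contact_force: [2.2, -1.4, -0.3]
gripper_width: 0.0219
```

```bash
cat > st.py <<'E'
from h import *
s,R,a=pose();p=s["tcp_pos"][:2]-[.6057,-.0237];th=np.degrees(np.arctan2(p[1],p[0]))%360
f=R.T@s["contact_force"]
print("t",round(s["time_s"],2),"theta",th.round(2),"r",np.linalg.norm(p).round(4),"zang-90",((a-90)%360).round(2),"z",s["tcp_pos"][2].round(4),"Ftool",f.round(1),"w",s["gripper_width"].round(4))
E
python3 st.py
```

```text
Traceback (most recent call last):
  File "st.py", line 4, in <module>
    print("t",round(s["time_s"],2),"theta",th.round(2),"r",np.linalg.norm(p).round(4),"zang-90",((a-90)%360).round(2),"z",s["tcp_pos"][2].round(4),"Ftool",f.round(1),"w",s["gripper_width"].round(4))
                                                                                                                                                                          ^^^^^^^^^^^^^^^^^^^^^^^^
AttributeError: 'float' object has no attribute 'round'
```

Contact with about 2.6 N, the free-running level.

Call:
{"fn": "play_rows", "kwargs": {"series": [0,0.0001,-0.0036,0.05,0,0.0001,-0.0036,0.05,0,0.0001,-0.0036,0.05,0,0.0001,-0.0036,0.05,0,0,0,0]}}

```text
time_s: 14.97
tcp_pos: [0.5399, -0.0514, 0.1726]
eef_rot: [69.0, 89.9, 2.2]
contact_force: [-0.8, -0.0, -0.3]
gripper_width: 0.0223
```

```bash
sed -i 's/s\["gripper_width"\].round(4)/round(s["gripper_width"],4)/' st.py; python3 st.py
```

```text
t 14.97 theta 202.8 r 0.0714 zang-90 203.22 z 0.1726 Ftool [ 0.3 -0.8 -0.3] w 0.0223
```

Call:
{"fn": "play_rows", "kwargs": {"series": [0,0,-0.0009,0.012,0,0,-0.0009,0.012,0,0,-0.0009,0.012,0,0,-0.0009,0.012,0,0,-0.0009,0.012]}}

```text
time_s: 15.38
tcp_pos: [0.5381, -0.0475, 0.1721]
eef_rot: [49.6, 90.0, -20.6]
contact_force: [0.8, -1.1, 0.3]
gripper_width: 0.0221
```

Call:
{"fn": "play_rows", "kwargs": {"series": [0,0,-0.0009,0.012,0,0,-0.0009,0.012,0,0,-0.0009,0.012,0,0,-0.0009,0.012,0,0,-0.0009,0.012]}}

```text
time_s: 15.8
tcp_pos: [0.5365, -0.0431, 0.172]
eef_rot: [75.5, 90.0, 1.9]
contact_force: [1.2, -1.0, 1.4]
gripper_width: 0.0219
```

```bash
python3 st.py
```

```text
t 15.8 theta 195.63 r 0.0718 zang-90 196.39 z 0.172 Ftool [-1.4  0.9  1.3] w 0.0219
```

Call:
{"fn": "play_rows", "kwargs": {"series": [0,0,-0.0009,0.012,0,0,-0.0009,0.012,0,0,-0.0009,0.012,0,0,-0.0009,0.012,0,0,-0.0009,0.012]}}

```text
time_s: 16.22
tcp_pos: [0.5353, -0.0387, 0.1719]
eef_rot: [-116.1, 90.0, 166.8]
contact_force: [0.6, -2.1, 0.8]
gripper_width: 0.0217
```

```bash
python3 st.py
```

```text
t 16.22 theta 192.04 r 0.072 zang-90 192.95 z 0.1719 Ftool [-0.8  0.1  2.2] w 0.0217
```

Call:
{"fn": "play_rows", "kwargs": {"series": [0,0,-0.0009,0.012,0,0,-0.0009,0.012,0,0,-0.0009,0.012,0,0,-0.0009,0.012,0,0,-0.0009,0.012]}}

```text
time_s: 16.63
tcp_pos: [0.5344, -0.0343, 0.1719]
eef_rot: [-94.3, 90.0, -174.8]
contact_force: [0.3, -1.7, 1.9]
gripper_width: 0.0219
```

```bash
python3 st.py
```

```text
t 16.63 theta 188.47 r 0.0721 zang-90 189.51 z 0.1719 Ftool [-1.9 -0.   1.7] w 0.0219
```

Call:
{"fn": "play_rows", "kwargs": {"series": [0,0,-0.0009,0.012,0,0,-0.0009,0.012,0,0,-0.0009,0.012,0,0,-0.0009,0.012,0,0,-0.0009,0.012]}}

```text
time_s: 17.05
tcp_pos: [0.5337, -0.0299, 0.172]
eef_rot: [-86.0, 90.0, -169.9]
contact_force: [0.6, -2.4, 0.8]
gripper_width: 0.0217
```

```bash
python3 st.py
```

```text
t 17.05 theta 184.91 r 0.0722 zang-90 186.07 z 0.172 Ftool [-0.8  0.3  2.4] w 0.0217
```

Call:
{"fn": "play_rows", "kwargs": {"series": [0,0,-0.0009,0.012,0,0,-0.0009,0.012,0,0,-0.0009,0.012,0,0,-0.0009,0.012,0,0,-0.0009,0.012]}}

```text
time_s: 17.47
tcp_pos: [0.5334, -0.0254, 0.172]
eef_rot: [-132.8, 90.0, 139.8]
contact_force: [0.5, -1.4, 1.4]
gripper_width: 0.0219
```

```bash
python3 st.py
```

```text
t 17.47 theta 181.34 r 0.0723 zang-90 182.63 z 0.172 Ftool [-1.4  0.4  1.4] w 0.0219
```

Call:
{"fn": "play_rows", "kwargs": {"series": [0,0,-0.0009,0.012,0,0,-0.0009,0.012,0,0,-0.0009,0.012,0,0,-0.0009,0.012,0,0,-0.0009,0.012]}}

```text
time_s: 17.88
tcp_pos: [0.5333, -0.0209, 0.1719]
eef_rot: [-78.1, 90.0, -168.9]
contact_force: [0.6, -2.3, 0.8]
gripper_width: 0.0216
```

```bash
python3 st.py
```

```text
t 17.88 theta 177.77 r 0.0725 zang-90 179.2 z 0.1719 Ftool [-0.8  0.6  2.3] w 0.0216
```

Call:
{"fn": "play_rows", "kwargs": {"series": [0,0,-0.0009,0.012,0,0,-0.0009,0.012,0,0,-0.0009,0.012,0,0,-0.0009,0.012,0,0,-0.0009,0.012]}}

```text
time_s: 18.3
tcp_pos: [0.5334, -0.0164, 0.1719]
eef_rot: [-66.3, 90.0, -160.6]
contact_force: [1.0, -2.7, 2.0]
gripper_width: 0.0222
```

```bash
python3 st.py
```

```text
t 18.3 theta 174.22 r 0.0726 zang-90 175.76 z 0.1719 Ftool [-2.   1.2  2.6] w 0.0222
```

Call:
{"fn": "play_rows", "kwargs": {"series": [0,0.0001,-0.0009,0.012,0,0,-0.0009,0.012,0,0.0001,-0.0009,0.012,0,0,-0.0009,0.012,0,0,-0.0009,0.012]}}

```text
time_s: 18.72
tcp_pos: [0.5341, -0.0119, 0.1719]
eef_rot: [-81.9, 90.0, -179.6]
contact_force: [0.7, -1.5, 0.6]
gripper_width: 0.0218
```

```bash
python3 st.py
```

```text
t 18.72 theta 170.68 r 0.0726 zang-90 172.32 z 0.1719 Ftool [-0.6  0.9  1.4] w 0.0218
```

Call:
{"fn": "play_rows", "kwargs": {"series": [0,0.0001,-0.0009,0.012,0,0,-0.0009,0.012,0,0.0001,-0.0009,0.012,0,0,-0.0009,0.012,0,0,-0.0009,0.012]}}

```text
time_s: 19.13
tcp_pos: [0.535, -0.0075, 0.1719]
eef_rot: [-49.4, 90.0, -150.5]
contact_force: [-0.8, -3.3, 1.6]
gripper_width: 0.022
```

```bash
python3 st.py
```

```text
t 19.13 theta 167.12 r 0.0726 zang-90 168.89 z 0.1719 Ftool [-1.6 -0.1  3.4] w 0.022
```

Call:
{"fn": "play_rows", "kwargs": {"series": [0,0.0001,-0.0009,0.012,0,0,-0.0009,0.012,0,0.0001,-0.0009,0.012,0,0,-0.0009,0.012,0,0,0,0]}}

```text
time_s: 19.55
tcp_pos: [0.535, -0.0056, 0.1718]
eef_rot: [-25.8, 89.8, -129.7]
contact_force: [-1.3, -8.6, 3.0]
gripper_width: 0.022
```

```bash
cat >> st.py <<'E'
from plant import capture
c=capture("scene");c0=np.load("scene0.npz")
def yel(c):
    h=cv2.cvtColor(c["img"],cv2.COLOR_BGR2HSV).astype(int);m=np.zeros(h.shape[:2],bool);m[170:200,235:262]=1
    w=(m&(h[...,0]>=16)&(h[...,0]<35)&(h[...,1]>110)&(h[...,2]>80))
    ys,xs=np.nonzero(w)
    if len(xs)==0: return None,0
    return ray(c,(xs.mean(),ys.mean()),.177)[:2],len(xs)
a,n=yel(c0);b,k=yel(c);print("yellow",a,b,n,k,"moved mm",None if b is None else 1e3*np.linalg.norm(b-a))
E
python3 st.py
```

```text
t 19.55 theta 165.66 r 0.0729 zang-90 166.11 z 0.1718 Ftool [-3.   0.8  8.7] w 0.022
yellow [0.59422214 0.02112684] [0.59438002 0.02122381] 23 20 moved mm 0.1852918199693899
```

It is biting: force is up to about 9 N. I'll go on in small steps, watching both the force and the yellow mark.

Call:
{"fn": "play_rows", "kwargs": {"series": [0,0,-0.0009,0.012,0,0,-0.0009,0.012,0,0,-0.0009,0.012,0,0,0,0,0,0,0,0]}}

```text
time_s: 20.02
tcp_pos: [0.5354, -0.0034, 0.1718]
eef_rot: [-26.6, 89.8, -132.6]
contact_force: [-1.3, -9.7, 1.8]
gripper_width: 0.0217
```

```bash
python3 st.py
```

```text
t 20.02 theta 163.86 r 0.0732 zang-90 164.08 z 0.1718 Ftool [-1.7  1.4  9.7] w 0.0217
yellow [0.59422214 0.02112684] [0.59595982 0.02180116] 23 23 moved mm 1.863934669567957
```

Call:
{"fn": "play_rows", "kwargs": {"series": [0,0.0001,-0.0009,0.012,0,0.0001,-0.0009,0.012,0,0.0001,-0.0009,0.012,0,0,0,0,0,0,0,0]}}

```text
time_s: 20.48
tcp_pos: [0.536, -0.0011, 0.1717]
eef_rot: [-28.2, 89.7, -136.2]
contact_force: [-2.4, -10.3, 3.0]
gripper_width: 0.022
```

```bash
python3 st.py
```

```text
t 20.48 theta 162.06 r 0.0732 zang-90 162.01 z 0.1717 Ftool [-2.9  0.9 10.6] w 0.022
yellow [0.59422214 0.02112684] [0.59739169 0.02170589] 23 22 moved mm 3.2220114863049956
```

Call:
{"fn": "play_rows", "kwargs": {"series": [0,0.0001,-0.0009,0.012,0,0.0001,-0.0009,0.012,0,0.0001,-0.0009,0.012,0,0,0,0,0,0,0,0]}}

```text
time_s: 20.95
tcp_pos: [0.5369, 0.0011, 0.1717]
eef_rot: [-28.3, 89.7, -138.3]
contact_force: [-3.8, -10.6, 3.4]
gripper_width: 0.022
```

```bash
python3 st.py
```

```text
t 20.95 theta 160.2 r 0.0732 zang-90 159.94 z 0.1717 Ftool [-3.3  0.  11.2] w 0.022
yellow [0.59422214 0.02112684] [0.59854136 0.02153833] 23 23 moved mm 4.338780801526431
```

Call:
{"fn": "play_rows", "kwargs": {"series": [0,0.0001,-0.0009,0.012,0,0.0001,-0.0009,0.012,0,0.0001,-0.0009,0.012,0,0,0,0,0,0,0,0]}}

```text
time_s: 21.42
tcp_pos: [0.5377, 0.0032, 0.1716]
eef_rot: [-27.7, 89.6, -139.8]
contact_force: [-5.7, -10.5, 4.3]
gripper_width: 0.0219
```

```bash
python3 st.py
```

```text
t 21.42 theta 158.38 r 0.0731 zang-90 157.87 z 0.1716 Ftool [-4.2 -1.3 11.9] w 0.0219
yellow [0.59422214 0.02112684] [0.60018959 0.0219684 ] 23 22 moved mm 6.026501559474688
```

Call:
{"fn": "play_rows", "kwargs": {"series": [0,0.0001,-0.0009,0.012,0,0.0001,-0.0009,0.012,0,0,0,0,0,0,0,0,0,0,0,0]}}

```text
time_s: 21.88
tcp_pos: [0.5384, 0.0047, 0.1716]
eef_rot: [-27.5, 89.6, -141.0]
contact_force: [-6.0, -12.1, 4.3]
gripper_width: 0.022
```

```bash
python3 st.py
```

```text
t 21.88 theta 157.14 r 0.0731 zang-90 156.5 z 0.1716 Ftool [-4.2 -0.7 13.5] w 0.022
yellow [0.59422214 0.02112684] [0.60056834 0.02178592] 23 22 moved mm 6.38034008047697
```

13.5 N, with the collar carried roughly 6.4–7.5 mm. That is the nip wanted, so I'm releasing.

Call:
{"fn": "play_rows", "kwargs": {"series": [0,0,0.002,0,0,0,0.002,0,0,0,0,0,0,0,0,0,0,0,0,0], "jaw": 40}}

```text
time_s: 22.35
tcp_pos: [0.5396, 0.0043, 0.1719]
eef_rot: [167.2, 90.0, 53.8]
contact_force: [0.5, -0.8, 0.1]
gripper_width: 0.0351
```

Call:
{"fn": "play_rows", "kwargs": {"series": [-0.01,0,0,0,-0.015,0,0,0,-0.03,0,0,0,-0.03,0,0,0,0,0,0,0]}}

```text
time_s: 22.77
tcp_pos: [0.5426, 0.0042, 0.2641]
eef_rot: [119.6, 89.4, 6.2]
contact_force: [0.6, 0.6, 0.9]
gripper_width: 0.035
```

Call:
{"fn": "play_rows", "kwargs": {"series": [0,0,0,0,0,0,0,0,0,0,0,0,0,0,0,0,0,0,0,0]}}

```text
time_s: 23.18
tcp_pos: [0.539, 0.0038, 0.2562]
eef_rot: [-49.4, 89.9, -162.9]
contact_force: [0.3, 0.3, -0.7]
gripper_width: 0.0349
```

```bash
python3 st.py; python3 - <<'E'
from h import *
from plant import capture
c=capture("wrist");np.savez("w11.npz",**c);cv2.imwrite("pics/w11.png",c["img"]);print(proj(c,[.6057,-.0237,.197]))
E
```

```text
t 23.18 theta 157.61 r 0.0721 zang-90 156.58 z 0.2562 Ftool [ 0.7  0.2 -0.4] w 0.0349
yellow [0.59422214 0.02112684] [0.60056834 0.02178592] 23 22 moved mm 6.38034008047697
[256.32975806 116.44727096]
```

View pics/w11.png

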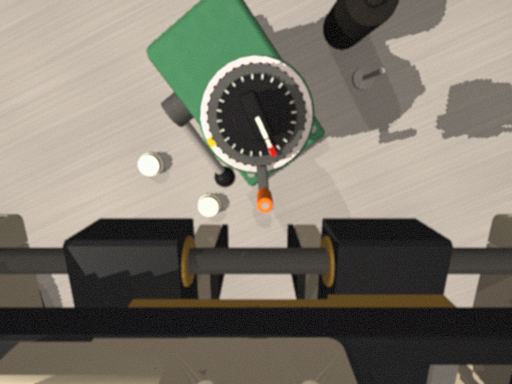

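```bash
python3 - <<'E'
from h import *
for f in("w1.npz","w8.npz","w11.npz"):
    c=np.load(f);print(f)
    h=cv2.cvtColor(c["img"],cv2.COLOR_BGR2HSV).astype(int)
    q=proj(c,[.6057,-.0237,.197])
    m=np.zeros(h.shape[:2],bool);m[int(q[1])-60:int(q[1])+60,int(q[0])-60:int(q[0])+52]=1
    w=m&(h[...,0]>=18)&(h[...,0]<35)&(h[...,1]>130)&(h[...,2]>90);ys,xs=np.nonzero(w);print("yel",ray(c,(xs.mean(),ys.mean()),.177)[:2])
c=np.load("w11.npz");crop(c,196,56,120,100,6,"pics/w11z.png")
from plant import capture
import os
t=capture("top");cv2.imwrite("pics/t11.png",t["img"])
for p in((215,180),(236,218)):
    for i in(np.load("top0.npz"),t):
        g=i["img"][p[1]-14:p[1]+14,p[0]-14:p[0]+14].min(2)>190;ys,xs=np.nonzero(g);print(p,xs.mean() if len(xs) else None,ys.mean() if len(xs) else None)
E
```

```text
w1.npz
yel [0.59515927 0.02359794]
w8.npz
yel [0.59509341 0.02377603]
w11.npz
yel [0.60189437 0.02499906]
(215, 180) 14.347457627118644 13.76271186440678
(215, 180) None None
(236, 218) 14.588709677419354 14.0
(236, 218) None None
```

View pics/w11z.png

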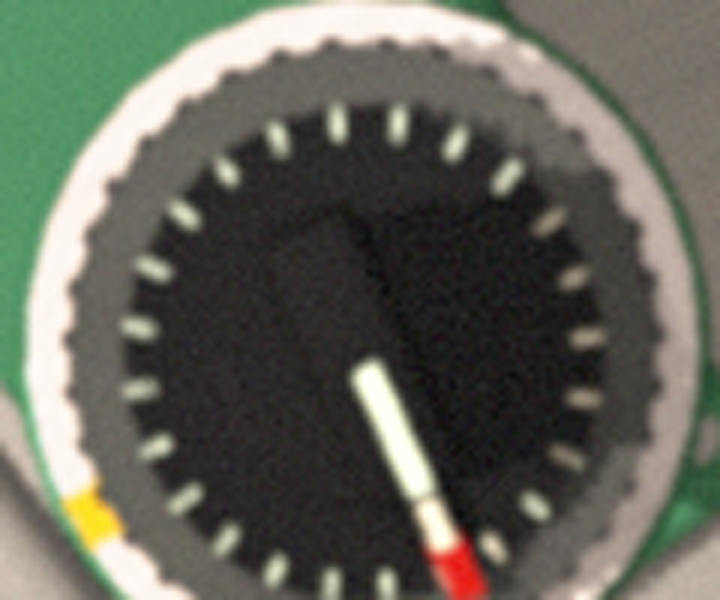

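The pointer runs straight into the red mark, at (432,520) against (457,572). The collar mark has moved 6.9 mm in the wrist view and the robot is clear, so I'm handing in.

```bash
python3 -c "
from plant import close_job,get_state
print(close_job());print(get_state()['time_s'])"
```

```text
the job is handed in; nothing more can be done
None
the job is handed in; nothing more can be done
```

I turned the stop knob about 35° counter-clockwise to the red mark. I then swung the lock ring clockwise by its post until it bit, after roughly 60°, and nipped it tight. I released it, raised the arm clear and handed in the job at about 23 s; no verdict was reported.

**Last checks:**
- **Pointer:** it is in line with the red mark in the wrist view, both before and after nipping the ring.
- **Nip:** the last push force was 13.5 N. The collar mark moved 6.9 mm in the wrist view and 6.4 mm in the scene view.
- **Robot:** after release it is clear of the press, with the contact force back to noise.
- **Things around the press:** the adapters, arbor and weight look undisturbed in the last wrist picture. The numeric check of the adapters from the top camera failed because the arm blocked the view.

**What went wrong:** the first grip on the knob closed on nothing, because the real fingertips end about 27 mm or more above the stated TCP. I saw this from the shut gripper reading and the pictures, and gripped again lower down. I also lowered the tool about 20 to 30 mm further for the post.

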